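Snap the cake carrier shut

ROBOT

A 6-joint arm with a two-finger parallel gripper is mounted at the origin on the work surface. World frame = base frame: x ahead of the robot, y to its left, z up, the work surface at z = 0. Lengths are in mm, angles in rad, forces in N, time in s.
With the tool pointing down it reaches from about 350 to 975 mm from the base axis. Payload 4.9 kg.
Tool frame: the origin (TCP) lies midway between the tips of the shut fingers; the grasp point (between the pads) lies 19 mm behind it (arm.grasp_offset is the z of the grasp point in the tool frame, in mm); z points along the fingers, y is the direction in which the jaws open and shut (so a half turn about z gives the same grasp; the last joint's range is limited). The gripper opens to 85 mm and grips with 20 to 120 N. Pads are 22 mm wide; open, the fingers measure 114 mm over their backs; the gripper's body (76 mm by 85 mm) begins 54 mm behind the grasp point. The pads swing forward as they close: fully open they stand 13 mm farther back than shut.
Start: joints at [1.205, 0.053, 1.613, -0, 1.476, -0.119], TCP at [152.679, 606.045, 231.304] pointing down, gripper open.
Joint ranges: [-3.01, 3.01], [-1.01, 2.22], [0.06, 2.58], [-1.02, 4.17], [0.09, 2.62], [-3.14, 3.14]. Speed limits (rad/s): [2.57, 2.57, 3.14, 3.14, 3.14, 3.14].

INTERFACE

Orientations are given as a unit quaternion [w, x, y, z].
In Python, from rig import arm gives the robot as it stands. The module is installed in compiled form; this text tells all that it offers.
- The arm moves only by the tool servo_tool, never from a script. Its argument "commands" is a list of rows, each an object with "travel": the shift along the tool's x, y, z in mm, a list of three; "yaw": the turn about the tool's z in degrees. In form: [{"travel": [tx, ty, tz], "yaw": yaw}, ...]. A call has 1 to 12 rows; each row is the pose to reach, as a shift and turn from the pose commanded when the call began, along the tool's axes at that moment; what a row does not reach only later rows make up. A row lasts 1/10 s, in which the tool goes at most 50 mm and 8.59 degrees, less where a joint would pass 70% of its speed; a pose out of reach is approached as far as the arm can. A call with a gripper value outside its range is refused whole. "fingers" is the gripper's target within -1 to 1 (fully open at 1, half-way at 0, shut at -1), set as the call begins (left out, the last holds). The fingers move at their own pace and stop on an object; "grip_force" is the grip in N (left out, the last holds). Time passes only in rows, so rows that repeat a pose let the fingers close. It gives the time, the measured TCP pose, the force and the opening at its end, in the units of the state.
- arm.state(): the state, without advancing time (a new reading comes with each control period).
- arm.capture(name): name is "scene" or "top" or "wrist"; returns a dict with "img" (384x512x3 uint8, blue, green, red), "fx", "fy", "cx", "cy" (pixels), "rvec" (rotation vector, rad) and "tvec" (3), from world to camera coordinates, as OpenCV has them. Camera axes: x right, y down, z forward; pixel columns grow to the right and rows downward; lengths in mm; the calibration is good to about 2 mm. A picture is of the moment at which its call begins. There is no depth.
- arm.sign_off(): hands the job in, once; it reports no verdict.
The state is a dict: "clock": time; "joint_positions": joint angles; "dq": joint speeds; "joint_torque": joint torques, N m; "eef_pos": TCP position; "tool_rot": TCP orientation; "force": force on the tool from outside, world axes, zero at the start; "torque": the same for the moment, N m; "width": finger opening in mm.
Only numpy, scipy, OpenCV 4.12 (cv2) and the standard library are available. Lean on these libraries where they do the work, as an engineer would, in place of code of your own. Each camera call takes 0.05 s, during which the arm holds its last target.

TASK

Shut the cake carrier on the table: press down each of the four snap tabs round the foot of its cover until it clicks and stays down. Press firmly but not so hard that the plastic could crack, and do not disturb the mug, jar and spatula standing about.

Things in the scene. Friction and masses are not known exactly. Their poses are not given: they have to be found in the camera images.
- carrier: Round cake carrier, fixed on the table. Origin: centre of its underside on the table, z up, x from front to back (a fixed hinge block 45 mm tall stands at the back). Grey tray 356 mm across, 12 mm thick; on it a cover 226 mm across at the foot, which is 58 mm above the table at its top. Over 50 N from the arm or fingers on any part of it would crack it.
- cover: The carrier's cover; same origin and axes when not pushed. Above the foot a clear wall 210 mm across (cake inside), then a white brim 268 mm across, 106 to 132 mm above the table, and a handle up to 162 mm. The brim overhangs the tabs' inner half: press from outside, the tool leaning outwards 30 to 45 degrees. On a springy seal: sinks about 1 mm per 1.2 N, at most 16 mm, and rises again.
- tab1_pad (a point): Where to press tab 1, on the left side (+y), a little to the back (105 degrees round from front, positive to +y). White plate 60 mm wide, 50 long, 6 thick, hinged by its inner edge to the cover's foot, 114 mm from the carrier's axis, 60 mm above the table. The point, on the top face 34 mm out from the hinge, moves with the tab; x outwards along the plate, y along the rim, z out of the top face.
- tab1 (a joint): Angle of tab 1: 0 open (plate rises outwards by 0.1), 0.52 engaged (slopes down by 0.42; hard stop). Resists most, about 17 N at the pad, near 0.18, while the seal yields, so the finger must go some 22 to 25 mm down though the tab's own travel is 18 mm; past 0.42 it snaps to 0.52 and stays, before that it springs back when let go.
- tab2_pad (a point): Where to press tab 2, at the front, left of the middle (40 degrees round from front, positive to +y). White plate 60 mm wide, 50 long, 6 thick, hinged by its inner edge to the cover's foot, 114 mm from the carrier's axis, 60 mm above the table. The point, on the top face 34 mm out from the hinge, moves with the tab; x outwards along the plate, y along the rim, z out of the top face.
- tab2 (a joint): Angle of tab 2: 0 open (plate rises outwards by 0.1), 0.52 engaged (slopes down by 0.42; hard stop). Resists most, about 17 N at the pad, near 0.18, while the seal yields, so the finger must go some 22 to 25 mm down though the tab's own travel is 18 mm; past 0.42 it snaps to 0.52 and stays, before that it springs back when let go.
- tab3_pad (a point): Where to press tab 3, at the front, right of the middle (-40 degrees round from front, positive to +y). White plate 60 mm wide, 50 long, 6 thick, hinged by its inner edge to the cover's foot, 114 mm from the carrier's axis, 60 mm above the table. The point, on the top face 34 mm out from the hinge, moves with the tab; x outwards along the plate, y along the rim, z out of the top face.
- tab3 (a joint): Angle of tab 3: 0 open (plate rises outwards by 0.1), 0.52 engaged (slopes down by 0.42; hard stop). Resists most, about 17 N at the pad, near 0.18, while the seal yields, so the finger must go some 22 to 25 mm down though the tab's own travel is 18 mm; past 0.42 it snaps to 0.52 and stays, before that it springs back when let go.
- tab4_pad (a point): Where to press tab 4, on the right side (-y), a little to the back (-105 degrees round from front, positive to +y). White plate 60 mm wide, 50 long, 6 thick, hinged by its inner edge to the cover's foot, 114 mm from the carrier's axis, 60 mm above the table. The point, on the top face 34 mm out from the hinge, moves with the tab; x outwards along the plate, y along the rim, z out of the top face.
- tab4 (a joint): Angle of tab 4: 0 open (plate rises outwards by 0.1), 0.52 engaged (slopes down by 0.42; hard stop). Resists most, about 17 N at the pad, near 0.18, while the seal yields, so the finger must go some 22 to 25 mm down though the tab's own travel is 18 mm; past 0.42 it snaps to 0.52 and stays, before that it springs back when let go.
- mug: White mug, 80 mm across, 95 mm tall, handle on one side; origin at the centre of its foot. Leave it alone.
- jar: Amber glass jar with steel lid, 72 mm across, 110 mm tall; origin at the centre of its foot. Leave it alone.
- spatula: Spatula 240 mm long with a wooden handle, lying flat to the right, between robot and carrier; origin under it, x along it. Leave it alone.

How it is judged (in metres and radians):
At the end, for the whole second after the job is handed in: All four tabs are engaged (each joint above 0.48 rad, of 0.52) and stay so with the arm clear of the carrier (value of joint each of tab1, tab2, tab3, tab4 above 0.48 rad); the robot touches nothing.
It fails at once if the carrier is pressed with more than 50 N (contact force between any of the fingers, the arm and carrier above 50 N).
It fails at once if the mug, jar or spatula is moved by more than 30 mm or tipped over (distance of any of mug, jar, spatula from where it was at the start of the episode above 0.03 m or angle between any of mug, jar, spatula's own z axis and vertical above 0.5 rad).
It also fails if it takes over 64 s, if anything falls off the work surface, if the arm or the gripper's body presses on something with over 40 N, if the wrist force passes 120 N, or if a joint passes its speed limit or range.

## Working session

There is one attempt and no reset: what is moved stays moved. The work goes in short steps, Python scripts to look and compute and a tool call to move; the robot and the scene stay as the last step left them, time stands still between calls to the robot, and variables do not carry over. Pictures are saved under pics/ and viewed, and the job is handed in when it is done.

Besides the shell and the picture viewer there is one more tool, called after ">>>" as name(argument=value, ...), one argument or row to a line, values as JSON. servo_tool: Moves the arm, as the interface text tells. Its arguments: {"type":"object","properties":{"commands":{"type":"array"},"fingers":{"type":"number"},"grip_force":{"type":"number"}},"required":["commands"]}

```bash
mkdir -p pics; cat > h.py <<'E'
import numpy as np,cv2
from rig import arm
def cap(n,f):
    c=arm.capture(n); cv2.imwrite(f'pics/{f}.png',c['img']); 
    np.savez(f'pics/{f}.npz',**{k:np.array(c[k],float) for k in('fx','fy','cx','cy','rvec','tvec')}); return c
def KRt(c):
    K=np.array([[c['fx'],0,c['cx']],[0,c['fy'],c['cy']],[0,0,1.]],float)
    R=cv2.Rodrigues(np.array(c['rvec'],float).reshape(3))[0]; return K,R,np.array(c['tvec'],float).reshape(3)
def proj(c,P):
    K,R,t=KRt(c); p=(R@np.atleast_2d(P).T).T+t; p=p@K.T; return p[:,:2]/p[:,2:]
def back(c,uv,z):
    K,R,t=KRt(c); C=-R.T@t; d=(R.T@np.linalg.inv(K)@np.c_[np.atleast_2d(uv),np.ones(len(np.atleast_2d(uv)))].T).T
    return C+d*((z-C[2])/d[:,2])[:,None]
def crop(f,x0,y0,x1,y1,s,o):
    im=cv2.imread(f'pics/{f}.png')[y0:y1,x0:x1]; cv2.imwrite(f'pics/{o}.png',cv2.resize(im,None,fx=s,fy=s,interpolation=cv2.INTER_CUBIC))
E
python3 - <<'E'
from h import *
for n in('scene','top','wrist'):
    c=cap(n,n+'0'); K,R,t=KRt(c); print(n,-R.T@t,c['fx'])
print(arm.state(),arm.grasp_offset)
E
```

```text
scene [1029.68126447 -508.64861573 1010.45606507] 357.17222430524805
top [ 444.02518009   18.11971009 1091.12753917] 364.7888613709214
wrist [ 85.07397738 622.39121631 372.48860449] 275.93729501467004
{'clock': 0.15, 'joint_positions': array([ 1.20499782e+00,  5.32209758e-02,  1.61398505e+00,  1.18922071e-05,
        1.47601387e+00, -1.18984207e-01]), 'dq': array([ 0.00102514, -0.00303438, -0.00247841, -0.00060846, -0.00029572,
       -0.00020517]), 'joint_torque': array([ 2.76150831e-04, -3.94241846e+01, -3.70722485e+01, -1.44415949e-04,
        4.59527801e-03,  2.69915418e-06]), 'eef_pos': array([152.50692359, 605.59997496, 230.33181269]), 'tool_rot': array([-2.01035855e-04,  1.23094677e-01,  9.92394598e-01, -7.88418539e-04]), 'force': array([0.3549838 , 0.5661929 , 0.43400645]), 'torque': array([-0.02442714,  0.07029401, -0.01642054]), 'width': 85.74000951236741} -18.700000000000003
```

View pics/scene0.png

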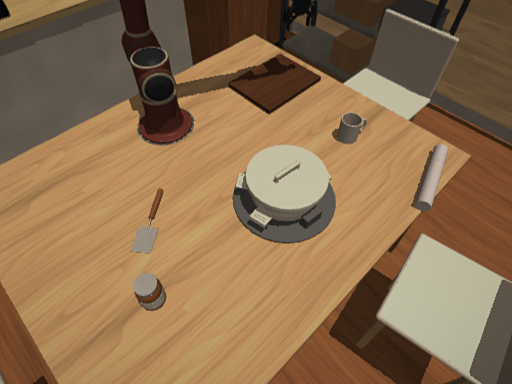

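View pics/top0.png

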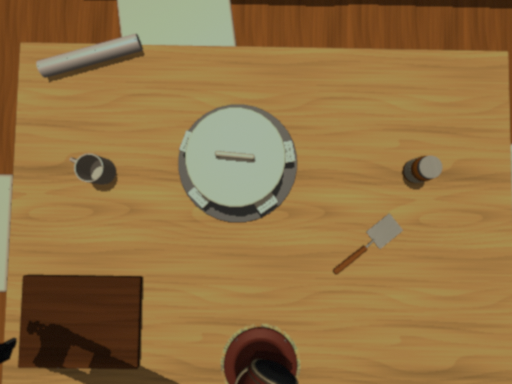

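View pics/wrist0.png

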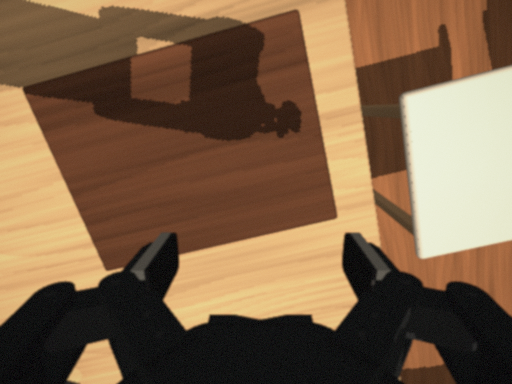

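```bash
python3 - <<'E'
from h import *
crop('top0',168,93,308,233,5,'topc')
crop('scene0',225,135,345,245,6,'scenec')
c=dict(np.load('pics/wrist0.npz')); s=arm.state()
from scipy.spatial.transform import Rotation as Ro
q=s['tool_rot'];R=Ro.from_quat([q[1],q[2],q[3],q[0]]).as_matrix();print(R.round(3))
K,Rc,t=KRt(c);print('cam in tool',R.T@(-Rc.T@t-s['eef_pos']))
T=[(x,y,z) for y in(-57,-43,43,57) for z in(-13,) for x in(-11,11)]+[(0,y,z) for y in(-71,71,-57,57) for z in(-60,-75,-90,-105)]
for p,u in zip(T,proj(c,np.array(T)@R.T+s['eef_pos'])):print(p,u.round())
E
```

```text
[[-0.97   0.244 -0.001]
 [ 0.244  0.97  -0.002]
 [ 0.    -0.002 -1.   ]]
cam in tool [  69.520933     -0.4221132  -142.14205279]
(-11, -57, -13) [154. 266.]
(11, -57, -13) [149. 228.]
(-11, -43, -13) [180. 266.]
(11, -43, -13) [176. 228.]
(-11, 43, -13) [342. 266.]
(11, 43, -13) [346. 228.]
(-11, 57, -13) [368. 266.]
(11, 57, -13) [373. 228.]
(0, -71, -60) [ 62. 312.]
(0, -71, -75) [ 28. 347.]
(0, -71, -90) [-21. 396.]
(0, -71, -105) [-94. 472.]
(0, 71, -60) [461. 312.]
(0, 71, -75) [496. 347.]
(0, 71, -90) [545. 397.]
(0, 71, -105) [620. 472.]
(0, -57, -60) [101. 312.]
(0, -57, -75) [ 74. 347.]
(0, -57, -90) [ 35. 396.]
(0, -57, -105) [-24. 472.]
(0, 57, -60) [422. 312.]
(0, 57, -75) [450. 347.]
(0, 57, -90) [489. 397.]
(0, 57, -105) [549. 472.]
```

View pics/topc.png

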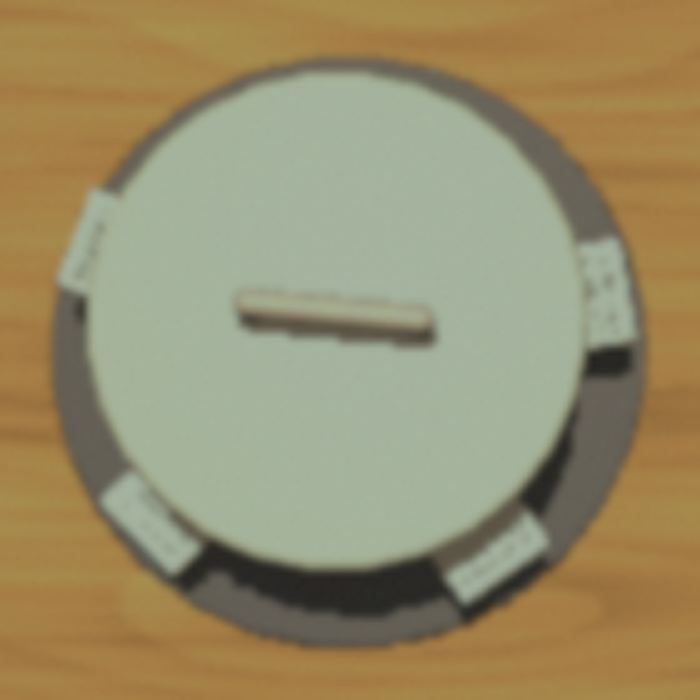

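View pics/scenec.png

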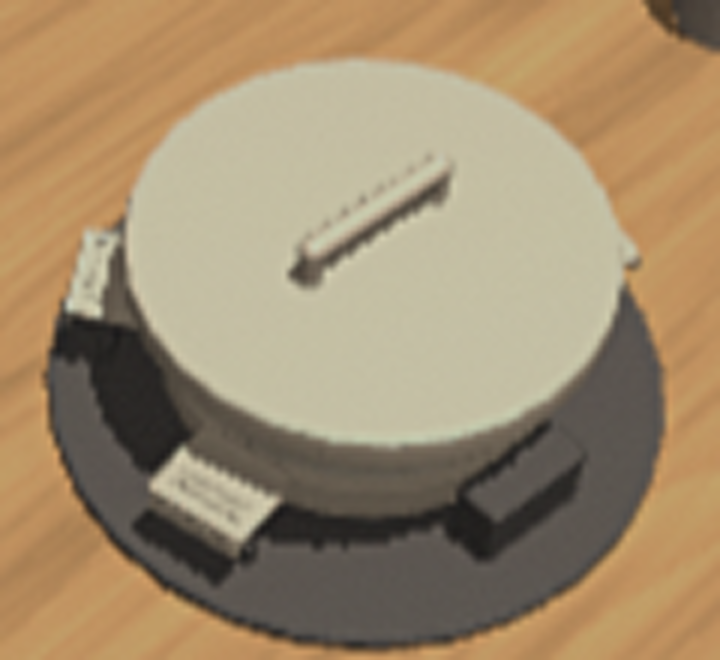

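```bash
cat > fit.py <<'E'
from h import *
from scipy.optimize import least_squares
ct=dict(np.load('pics/top0.npz'));cs=dict(np.load('pics/scene0.npz'))
def d(a): a=np.radians(a); return np.array([-np.cos(a),np.sin(a)]),None
def corner(deg,r,s,z):
    a=np.radians(deg); o=np.array([-np.cos(a),np.sin(a)]); tn=np.array([np.sin(a),np.cos(a)])  # increasing angle
    p=o*r+tn*s; return [p[0],p[1],z]
M=[];U=[];W=[]
def add(deg,s,u,v,cam):
    M.append((corner(deg,164,s,65),cam)); U.append((168+u/5-.4,93+v/5-.4) if cam=='t' else (225+u/6-.4,135+v/6-.4))
add(105,30,92,190,'t');add(105,-30,60,285,'t')
add(40,30,102,500,'t');add(40,-30,180,577,'t')
add(-40,30,462,615,'t');add(-40,-30,548,548,'t')
add(-105,30,634,345,'t');add(-105,-30,617,237,'t')
add(-105,30,148,488,'s');add(-105,-30,243,555,'s')
P=np.array([m[0] for m in M]);U=np.array(U);it=np.array([m[1]=='t' for m in M])
def world(p):
    c,s=np.cos(p[2]),np.sin(p[2]); return np.c_[p[0]+c*P[:,0]-s*P[:,1],p[1]+s*P[:,0]+c*P[:,1],P[:,2]]
def res(p):
    X=world(p); return np.r_[proj(ct,X[it])-U[it],proj(cs,X[~it])-U[~it]].ravel()
c0=back(ct,[238,163],30)[0]
r=least_squares(res,[c0[0],c0[1],0.1],loss='soft_l1');print(r.x,np.degrees(r.x[2]));print(res(r.x).reshape(-1,2).round(1))
# tray circle
im=cv2.imread('pics/top0.png')
# tray outline extremes read from crop: left 53, right 645, bottom 646, top 57
for u,z in(((53,355),12),((645,355),12),((350,646),12),((348,57),12)):
    print(back(ct,[168+u[0]/5-.4,93+u[1]/5-.4],z)[0].round(1))
np.save('car.npy',r.x)
for n,u,z in(('mug',(95,168),0),('jar',(412,175),0),('sp1',(335,272),0),('sp2',(400,232),0),('spm',(390,215),0)):print(n,back(ct,u,z)[0].round())
E
python3 fit.py
python3 - <<'E'
from h import *
im=cv2.imread('pics/wrist0.png').astype(float)
o=np.clip(im[210:384,0:256]*4,0,255).astype(np.uint8)
c=dict(np.load('pics/wrist0.npz')); s=arm.state()
from scipy.spatial.transform import Rotation as Ro
q=s['tool_rot'];R=Ro.from_quat([q[1],q[2],q[3],q[0]]).as_matrix()
o=cv2.resize(o,None,fx=3,fy=3,interpolation=cv2.INTER_CUBIC)
for x,col in((11,(0,255,0)),(-11,(0,0,255))):
  for y in(-43,-57,-71,-80):
    for z in(-13,-30,-45,-60,-75,-90):
        u=proj(c,np.array([[x,y,z]])@R.T+s['eef_pos'])[0]; cv2.circle(o,(int(u[0]*3),int((u[1]-210)*3)),3,col,-1)
        cv2.putText(o,f'{-y},{-z}',(int(u[0]*3)+3,int((u[1]-210)*3)),0,.3,col)
cv2.imwrite('pics/wc.png',o)
E
```

```text
[ 5.87878630e+02  7.74713317e+01 -8.01220547e-02] -4.590655582384905
[[ 0.  -0.5]
 [-1.2  0.1]
 [-0.9  0.5]
 [-1.6  0.3]
 [ 0.5 -1.7]
 [ 0.8 -0.4]
 [ 0.8 -0.6]
 [ 0.6  0.3]
 [-0.4  0. ]
 [-0.5 -1.6]]
[581.9 253.   12. ]
[587.7 -99.   12. ]
[412.3  73.3  12. ]
[764.8  81.2  12. ]
mug [566. 504.   0.]
jar [ 561. -449.    0.]
sp1 [ 268. -217.    0.]
sp2 [ 389. -411.    0.]
spm [ 439. -381.    0.]
```

View pics/wc.png

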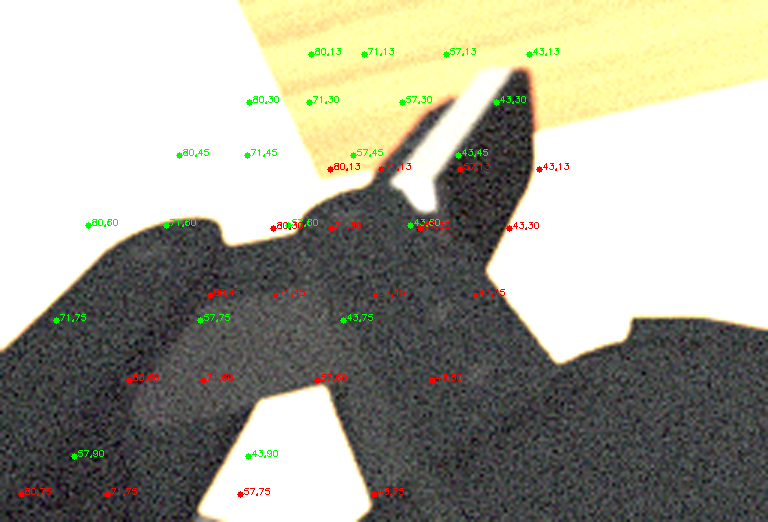

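```bash
cat > go.py <<'E'
from h import *
import sys
from scipy.spatial.transform import Rotation as Ro
car=np.load('car.npy')
A={1:105,2:40,3:-40,4:-105}
def plan(tab,Rr,z,ds=0):
    s=arm.state();q=s['tool_rot'];R=Ro.from_quat([q[1],q[2],q[3],q[0]]).as_matrix()
    w=np.pi-np.radians(A[tab])+car[2]; o=np.array([np.cos(w),np.sin(w)])
    T=np.r_[car[:2]+Rr*o+ds*np.array([-o[1],o[0]]),z]; tr=R.T@(T-s['eef_pos'])
    ty=np.degrees(np.arctan2(R[1,1],R[0,1])); yaw=-(np.degrees(w)-ty); yaw=(yaw+90)%180-90
    e=s['eef_pos'][:2]-car[:2]; print('tab',tab,'target',T.round(1),'travel',tr.round(1),'yaw',yaw.round(2))
    print('now R',(e@o).round(1),'tang',(e@np.array([-o[1],o[0]])).round(1),'z',s['eef_pos'][2].round(1),'F',s['force'].round(1),'w',round(s['width'],1),'t',s['clock'],'q6',s['joint_positions'][5].round(2),'tilt',R[:,2].round(4))
if __name__=='__main__': plan(int(sys.argv[1]),float(sys.argv[2]),float(sys.argv[3]))
E
python3 go.py 1 208 180
```

```text
tab 1 target [657.6 273.4 180. ] travel [-571.  -198.6   50.5] yaw 5.45
now R 351.6 tang 587.2 z 230.3 F [0.4 0.6 0.4] w 85.7 t 0.15 q6 -0.12 tilt [-6.0e-04 -1.5e-03 -1.0e+00]
```

>>> servo_tool(
  commands=[
    {"travel":[-571,-198.6,30],"yaw":5.45},
    {"travel":[-571,-198.6,30],"yaw":5.45},
    {"travel":[-571,-198.6,30],"yaw":5.45},
    {"travel":[-571,-198.6,30],"yaw":5.45},
    {"travel":[-571,-198.6,30],"yaw":5.45},
    {"travel":[-571,-198.6,30],"yaw":5.45},
    {"travel":[-571,-198.6,30],"yaw":5.45},
    {"travel":[-571,-198.6,30],"yaw":5.45},
    {"travel":[-571,-198.6,30],"yaw":5.45},
    {"travel":[-571,-198.6,30],"yaw":5.45},
    {"travel":[-571,-198.6,30],"yaw":5.45},
    {"travel":[-571,-198.6,30],"yaw":5.45},
  ],
  fingers=1,
)

```text
clock: 1.35
eef_pos: [654.7, 275.4, 200.9]
tool_rot: [-0.0, 0.17, 0.985, -0.0]
force: [1.4, 0.3, -0.1]
width: 85.4
```

```bash
python3 go.py 1 208 150
```

```text
tab 1 target [657.6 273.4 150. ] travel [-3.4 -0.9 50.9] yaw -0.01
now R 208.9 tang 3.4 z 200.9 F [ 1.4  0.3 -0.1] w 85.4 t 1.35 q6 -0.94 tilt [-7.e-04 -1.e-04 -1.e+00]
```

>>> servo_tool(
  commands=[
    {"travel":[0,0,50],"yaw":0},
    {"travel":[0,0,75],"yaw":0},
    {"travel":[0,0,75],"yaw":0},
    {"travel":[0,0,75],"yaw":0},
  ],
)

```text
clock: 1.75
eef_pos: [653.1, 276.9, 126.2]
tool_rot: [-0.001, 0.17, 0.985, -0.0]
force: [-0.0, 0.2, 0.2]
width: 85.3
```

```bash
python3 - <<'E'
from go import *
plan(1,208,100)
for n in('scene','top','wrist'): cap(n,n+'1')
crop('scene1',200,20,380,240,3,'s1c'); crop('top1',120,60,300,240,4,'t1c')
E
```

```text
tab 1 target [657.6 273.4 100. ] travel [-5.4 -1.7 26.2] yaw 0.01
now R 209.7 tang 5.4 z 126.2 F [-0.   0.2  0.2] w 85.3 t 1.75 q6 -0.93 tilt [-1.2e-03 -4.0e-04 -1.0e+00]
```

View pics/s1c.png

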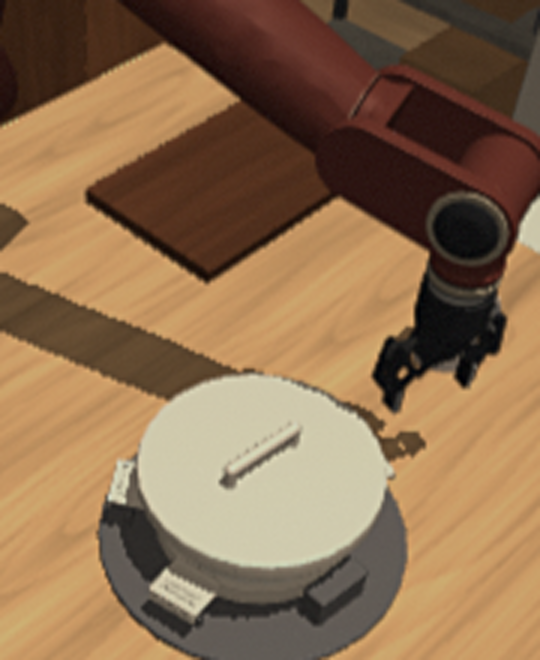

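View pics/wrist1.png

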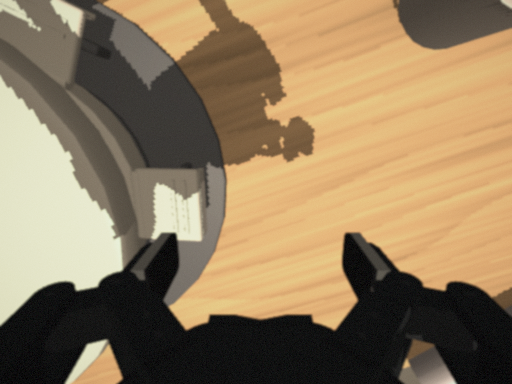

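```bash
python3 - <<'E'
from h import *
crop('wrist1',110,140,260,260,5,'w1c')
E
```

```text
(no output)
```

View pics/w1c.png

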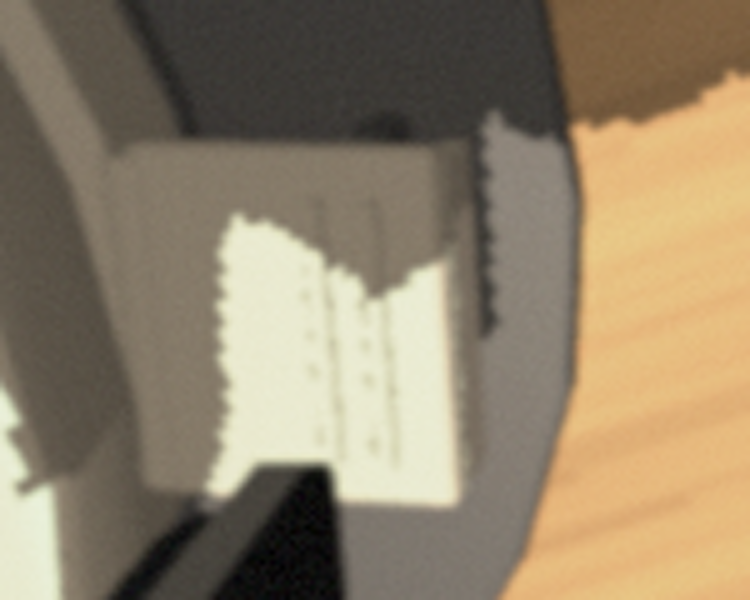

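```bash
cat > meas.py <<'E'
from go import *
def meas(cf,tab,pts,z):
    c=dict(np.load(f'pics/{cf}.npz')); w=np.pi-np.radians(A[tab])+car[2]; o=np.array([np.cos(w),np.sin(w)]);n=np.array([-o[1],o[0]])
    for p in pts:
        X=back(c,p,z)[0]; e=X[:2]-car[:2]; print(p,'r',(e@o).round(1),'t',(e@n).round(1))
E
python3 - <<'E'
from meas import *
print('outer');meas('wrist1',1,[(198,170),(202,241)],67)
print('inner');meas('wrist1',1,[(135,170),(140,237)],62)
print('tray');meas('wrist1',1,[(226,180)],12)
E
```

```text
outer
(198, 170) r 163.7 t 28.7
(202, 241) r 163.3 t -30.6
inner
(135, 170) r 113.8 t 27.6
(140, 237) r 110.7 t -29.5
tray
(226, 180) r 177.8 t 6.5
```

```bash
python3 go.py 1 204 80
```

```text
tab 1 target [656.3 269.7  80. ] travel [-3.9 -7.2 49.8] yaw 0.04
now R 211.1 tang 4.1 z 129.8 F [-0.1  0.4 -0. ] w 85.2 t 1.9 q6 -0.93 tilt [ 0.0046  0.0013 -1.    ]
```

>>> servo_tool(
  commands=[
    {"travel":[0,0,0],"yaw":0},
    {"travel":[0,0,0],"yaw":0},
  ],
)

```text
clock: 2.1
eef_pos: [654.1, 277.4, 128.4]
tool_rot: [0.001, 0.17, 0.985, 0.001]
force: [0.1, -0.1, -0.2]
width: 85.5
```

```bash
python3 go.py 1 204 80
```

```text
tab 1 target [656.3 269.7  80. ] travel [-4.6 -6.6 48.4] yaw 0.02
now R 210.5 tang 4.7 z 128.4 F [ 0.1 -0.1 -0.2] w 85.5 t 2.1 q6 -0.93 tilt [ 2.6e-03  8.0e-04 -1.0e+00]
```

>>> servo_tool(
  commands=[
    {"travel":[-4.6,-6.2,15],"yaw":0},
    {"travel":[-4.6,-6.2,30],"yaw":0},
    {"travel":[-4.6,-6.2,38],"yaw":0},
    {"travel":[-4.6,-6.2,38],"yaw":0},
    {"travel":[-4.6,-6.2,38],"yaw":0},
    {"travel":[-4.6,-6.2,38],"yaw":0},
  ],
)

```text
clock: 2.7
eef_pos: [656.1, 269.7, 89.1]
tool_rot: [0.0, 0.17, 0.985, 0.0]
force: [0.7, 0.9, 0.7]
width: 85.5
```

```bash
python3 go.py 1 204 60
```

```text
tab 1 target [656.3 269.7  60. ] travel [-0.2  0.  29.1] yaw 0.0
now R 203.9 tang 0.2 z 89.1 F [0.7 0.9 0.7] w 85.5 t 2.7 q6 -0.94 tilt [ 9.e-04  3.e-04 -1.e+00]
```

Now slowly to just above the tab, watching for brim contact.

>>> servo_tool(
  commands=[
    {"travel":[0,0,5],"yaw":0},
    {"travel":[0,0,10],"yaw":0},
    {"travel":[0,0,15],"yaw":0},
    {"travel":[0,0,20],"yaw":0},
    {"travel":[0,0,25],"yaw":0},
    {"travel":[0,0,29],"yaw":0},
    {"travel":[0,0,29],"yaw":0},
  ],
)

```text
clock: 3.4
eef_pos: [657.8, 270.6, 62.9]
tool_rot: [0.002, 0.17, 0.985, 0.001]
force: [0.6, 3.2, 11.0]
width: 85.4
```

```bash
python3 - <<'E'
from go import *
plan(1,204,60)
cap('wrist','wrist2'); im=cv2.imread('pics/wrist2.png');o=np.clip(im[120:384,0:256].astype(float)*2.5,0,255).astype(np.uint8)
cv2.imwrite('pics/w2c.png',cv2.resize(o,None,fx=2.2,fy=2.2))
E
```

```text
tab 1 target [656.3 269.7  60. ] travel [ 1.1 -1.4  2.9] yaw 0.03
now R 205.4 tang -1.1 z 62.9 F [ 0.6  3.2 11. ] w 85.4 t 3.4 q6 -0.94 tilt [ 0.0052  0.0016 -1.    ]
```

View pics/w2c.png

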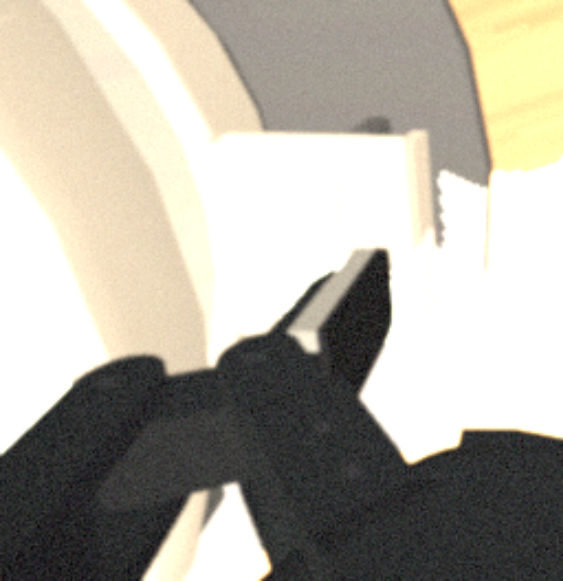

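>>> servo_tool(
  commands=[
    {"travel":[0,0,-15],"yaw":0},
    {"travel":[0,0,-25],"yaw":0},
    {"travel":[0,5,-25],"yaw":0},
    {"travel":[0,5,-25],"yaw":0},
    {"travel":[0,5,-15],"yaw":0},
    {"travel":[0,5,-7],"yaw":0},
    {"travel":[0,5,-3],"yaw":0},
    {"travel":[0,5,-3],"yaw":0},
  ],
)

```text
clock: 4.25
eef_pos: [656.3, 274.1, 60.4]
tool_rot: [-0.001, 0.17, 0.985, -0.0]
force: [0.5, 1.1, -0.2]
width: 85.5
```

```bash
python3 go.py 1 204 60
```

```text
tab 1 target [656.3 269.7  60. ] travel [-1.5 -4.2  0.4] yaw 0.01
now R 208.2 tang 1.5 z 60.4 F [ 0.5  1.1 -0.2] w 85.5 t 4.25 q6 -0.94 tilt [-2.9e-03 -5.0e-04 -1.0e+00]
```

>>> servo_tool(
  commands=[
    {"travel":[0,0,2],"yaw":0},
    {"travel":[0,0,4],"yaw":0},
    {"travel":[0,0,6],"yaw":0},
    {"travel":[0,0,8],"yaw":0},
    {"travel":[0,0,10],"yaw":0},
    {"travel":[0,0,12],"yaw":0},
    {"travel":[0,0,12],"yaw":0},
    {"travel":[0,0,12],"yaw":0},
  ],
)

```text
clock: 5.05
eef_pos: [657.6, 274.3, 51.1]
tool_rot: [0.0, 0.17, 0.985, 0.0]
force: [-0.3, 0.1, 2.9]
width: 85.7
```

```bash
python3 - <<'E'
from go import *
plan(1,208,60)
cap('wrist','wrist3'); im=cv2.imread('pics/wrist3.png');o=np.clip(im[120:384,0:256].astype(float)*1.5,0,255).astype(np.uint8)
cv2.imwrite('pics/w3c.png',cv2.resize(o,None,fx=2.2,fy=2.2))
E
```

```text
tab 1 target [657.6 273.4  60. ] travel [-0.3 -0.8 -8.9] yaw 0.0
now R 208.8 tang 0.3 z 51.1 F [-0.3  0.1  2.9] w 85.7 t 5.05 q6 -0.94 tilt [ 6.e-04  2.e-04 -1.e+00]
```

View pics/w3c.png

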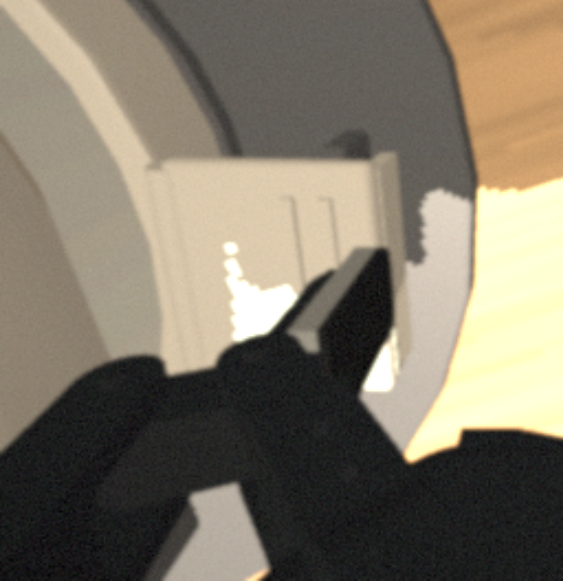

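>>> servo_tool(
  commands=[
    {"travel":[0,-1.2,2],"yaw":0},
    {"travel":[0,-1.2,4],"yaw":0},
    {"travel":[0,-1.2,6],"yaw":0},
    {"travel":[0,-1.2,8],"yaw":0},
    {"travel":[0,-1.2,10],"yaw":0},
    {"travel":[0,-1.2,10],"yaw":0},
  ],
)

```text
clock: 5.7
eef_pos: [657.9, 274.2, 42.5]
tool_rot: [0.001, 0.17, 0.985, 0.001]
force: [-2.1, 3.7, 9.8]
width: 85.2
```

```bash
python3 - <<'E'
from go import *
plan(1,208,60)
cap('wrist','wrist4'); im=cv2.imread('pics/wrist4.png');o=np.clip(im[120:384,0:256].astype(float)*1.5,0,255).astype(np.uint8)
cv2.imwrite('pics/w4c.png',cv2.resize(o,None,fx=2.2,fy=2.2))
E
```

```text
tab 1 target [657.6 273.4  60. ] travel [ -0.   -0.8 -17.5] yaw 0.0
now R 208.9 tang 0.0 z 42.5 F [-2.1  3.7  9.8] w 85.2 t 5.7 q6 -0.94 tilt [ 0.0023  0.002  -1.    ]
```

View pics/w4c.png

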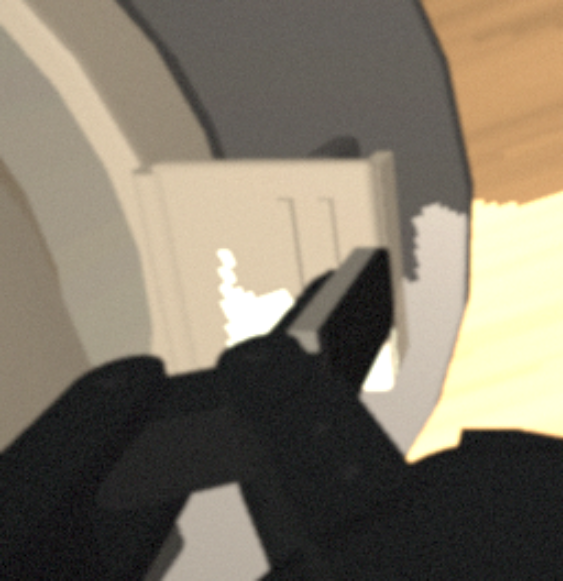

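>>> servo_tool(
  commands=[
    {"travel":[0,0,2],"yaw":0},
    {"travel":[0,0,4],"yaw":0},
    {"travel":[0,0,6],"yaw":0},
    {"travel":[0,0,6],"yaw":0},
  ],
)

```text
clock: 6.15
eef_pos: [658.0, 274.4, 37.2]
tool_rot: [0.001, 0.17, 0.985, 0.001]
force: [-3.7, 3.6, 12.8]
width: 85.5
```

```bash
python3 go.py 1 208 60
```

```text
tab 1 target [657.6 273.4  60. ] travel [  0.   -1.  -22.8] yaw 0.01
now R 209.0 tang -0.1 z 37.2 F [-3.7  3.6 12.8] w 85.5 t 6.15 q6 -0.94 tilt [ 0.0025  0.002  -1.    ]
```

>>> servo_tool(
  commands=[
    {"travel":[0,0,2],"yaw":0},
    {"travel":[0,0,4],"yaw":0},
    {"travel":[0,0,4],"yaw":0},
  ],
)

```text
clock: 6.45
eef_pos: [657.9, 274.1, 32.9]
tool_rot: [0.001, 0.17, 0.985, 0.001]
force: [-2.0, 2.4, 9.4]
width: 85.4
```

```bash
python3 - <<'E'
from go import *
plan(1,208,60)
cap('wrist','wrist5'); im=cv2.imread('pics/wrist5.png');o=np.clip(im[120:384,0:256].astype(float)*1.5,0,255).astype(np.uint8)
cv2.imwrite('pics/w5c.png',cv2.resize(o,None,fx=2.2,fy=2.2))
E
```

```text
tab 1 target [657.6 273.4  60. ] travel [  0.   -0.6 -27.1] yaw 0.01
now R 208.7 tang -0.1 z 32.9 F [-2.   2.4  9.4] w 85.4 t 6.45 q6 -0.94 tilt [ 0.0022  0.0015 -1.    ]
```

View pics/w5c.png

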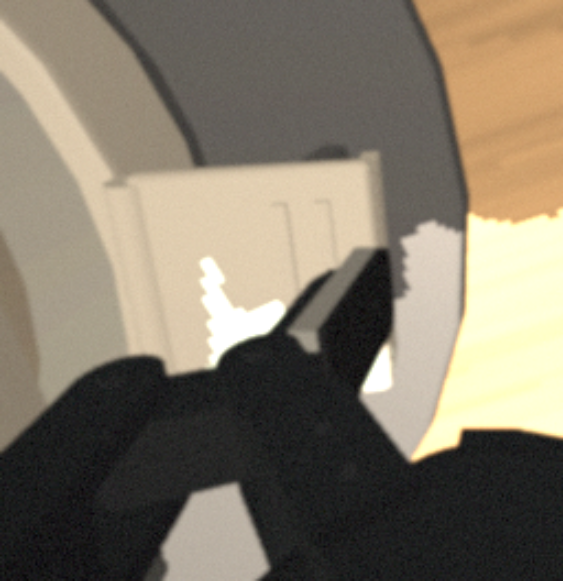

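>>> servo_tool(
  commands=[
    {"travel":[0,-1,2],"yaw":0},
    {"travel":[0,-1,4],"yaw":0},
    {"travel":[0,-1,4],"yaw":0},
  ],
)

```text
clock: 6.8
eef_pos: [657.1, 272.2, 26.7]
tool_rot: [0.001, 0.17, 0.985, 0.0]
force: [0.2, 1.5, 5.2]
width: 85.9
```

```bash
python3 - <<'E'
from go import *
plan(1,208,60)
cap('wrist','wrist6'); im=cv2.imread('pics/wrist6.png');o=np.clip(im[120:384,0:256].astype(float)*1.5,0,255).astype(np.uint8)
cv2.imwrite('pics/w6c.png',cv2.resize(o,None,fx=2.2,fy=2.2))
E
```

```text
tab 1 target [657.6 273.4  60. ] travel [ -0.1   1.3 -33.3] yaw 0.01
now R 206.7 tang 0.1 z 26.7 F [0.2 1.5 5.2] w 85.9 t 6.8 q6 -0.94 tilt [ 1.2e-03  3.0e-04 -1.0e+00]
```

View pics/w6c.png

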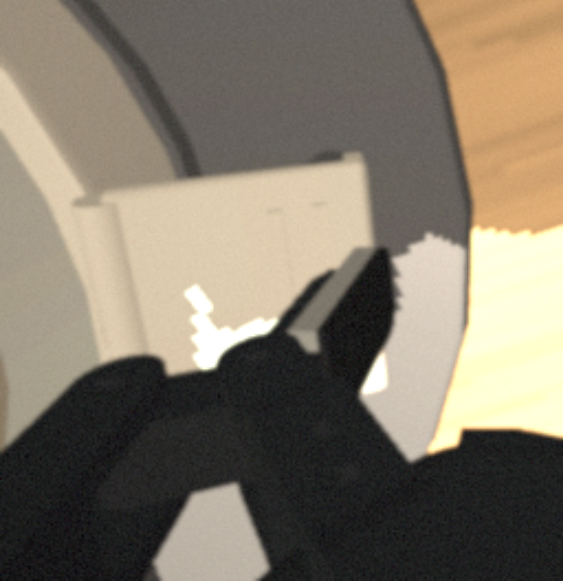

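>>> servo_tool(
  commands=[
    {"travel":[0,0,2],"yaw":0},
    {"travel":[0,0,4],"yaw":0},
    {"travel":[0,0,4],"yaw":0},
  ],
)

```text
clock: 7.15
eef_pos: [657.2, 272.2, 23.5]
tool_rot: [0.0, 0.17, 0.985, 0.0]
force: [0.2, 1.1, 8.3]
width: 85.3
```

```bash
python3 - <<'E'
from go import *
plan(1,208,60)
cap('wrist','wrist7'); im=cv2.imread('pics/wrist7.png');o=np.clip(im[120:384,0:256].astype(float)*1.5,0,255).astype(np.uint8)
cv2.imwrite('pics/w7c.png',cv2.resize(o,None,fx=2.2,fy=2.2))
E
```

```text
tab 1 target [657.6 273.4  60. ] travel [  0.    1.3 -36.5] yaw 0.0
now R 206.7 tang -0.1 z 23.5 F [0.2 1.1 8.3] w 85.3 t 7.15 q6 -0.94 tilt [ 0.001 -0.    -1.   ]
```

View pics/w7c.png

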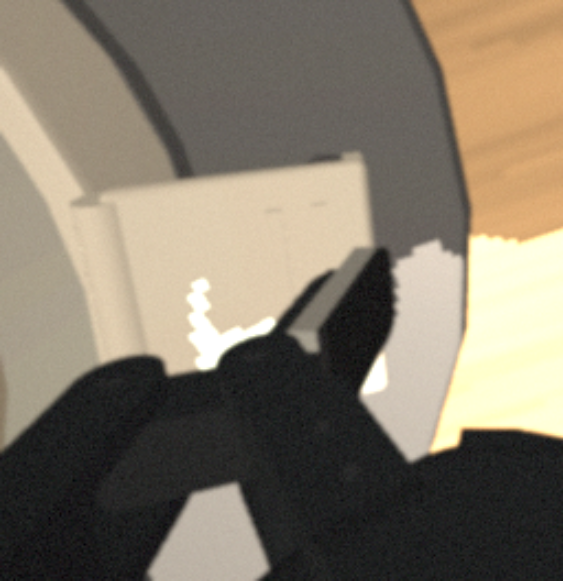

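>>> servo_tool(
  commands=[
    {"travel":[0,1,-5],"yaw":0},
    {"travel":[0,3,-20],"yaw":0},
    {"travel":[0,4,-50],"yaw":0},
    {"travel":[0,4,-95],"yaw":0},
    {"travel":[0,4,-140],"yaw":0},
    {"travel":[0,4,-160],"yaw":0},
    {"travel":[0,4,-160],"yaw":0},
  ],
)

```text
clock: 7.9
eef_pos: [660.1, 276.6, 188.3]
tool_rot: [0.004, 0.17, 0.985, 0.002]
force: [0.3, 0.8, 0.8]
width: 85.3
```

```bash
python3 - <<'E'
from go import *
cap('wrist','wrist8');plan(2,211,130)
E
```

```text
tab 2 target [437.6 225.6 130. ] travel [ 191.5 -121.8   54. ] yaw -65.0
now R 89.0 tang -191.2 z 184.7 F [-0.1 -1.1 -1.3] w 85.5 t 7.95 q6 -0.94 tilt [ 0.0031  0.001  -1.    ]
```

View pics/wrist8.png

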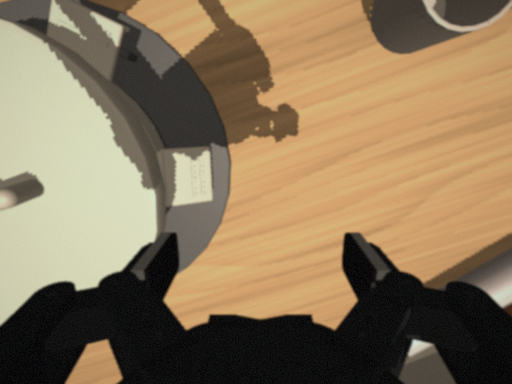

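>>> servo_tool(
  commands=[
    {"travel":[191.5,-121.8,0],"yaw":-65},
    {"travel":[191.5,-121.8,0],"yaw":-65},
    {"travel":[191.5,-121.8,0],"yaw":-65},
    {"travel":[191.5,-121.8,0],"yaw":-65},
    {"travel":[191.5,-121.8,0],"yaw":-65},
    {"travel":[191.5,-121.8,0],"yaw":-65},
    {"travel":[191.5,-121.8,30],"yaw":-65},
    {"travel":[191.5,-121.8,60],"yaw":-65},
    {"travel":[191.5,-121.8,60],"yaw":-65},
    {"travel":[191.5,-121.8,60],"yaw":-65},
    {"travel":[191.5,-121.8,60],"yaw":-65},
    {"travel":[191.5,-121.8,60],"yaw":-65},
  ],
)

```text
clock: 9.15
eef_pos: [437.7, 225.7, 124.1]
tool_rot: [0.001, -0.386, 0.923, -0.0]
force: [0.1, -0.3, -0.1]
width: 85.5
```

```bash
python3 - <<'E'
from go import *
plan(2,208.5,80)
cap('wrist','wrist9');crop('wrist9',110,140,260,260,5,'w9c')
E
```

```text
tab 2 target [439.4 223.8  80. ] travel [ 0.2 -2.4 44.1] yaw -0.04
now R 211.0 tang -0.1 z 124.1 F [ 0.1 -0.3 -0.1] w 85.5 t 9.15 q6 -2.04 tilt [ 2.3e-03  8.0e-04 -1.0e+00]
```

View pics/w9c.png

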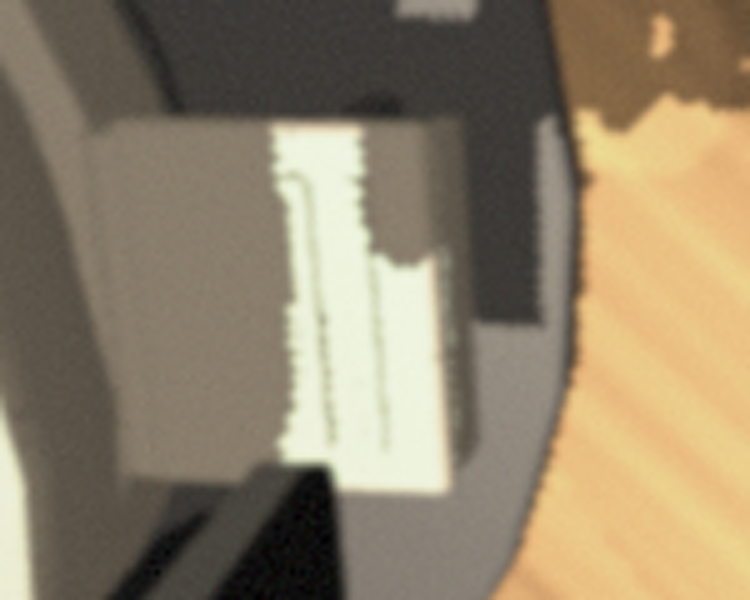

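```bash
python3 - <<'E'
from meas import *
meas('wrist9',2,[(195,165),(200,238.4)],67)
meas('wrist1',1,[(198,170),(202,241)],67)
E
```

```text
(195, 165) r 162.5 t 29.9
(200, 238.4) r 162.6 t -29.3
(198, 170) r 163.7 t 28.7
(202, 241) r 163.3 t -30.6
```

>>> servo_tool(
  commands=[
    {"travel":[0.2,-3.3,20],"yaw":0},
    {"travel":[0.2,-3.3,35],"yaw":0},
    {"travel":[0.2,-3.3,45],"yaw":0},
    {"travel":[0.2,-3.3,50],"yaw":0},
    {"travel":[0.2,-3.3,55],"yaw":0},
    {"travel":[0.2,-3.3,60],"yaw":0},
    {"travel":[0.2,-3.3,64],"yaw":0},
    {"travel":[0.2,-3.3,67],"yaw":0},
    {"travel":[0.2,-3.3,67],"yaw":0},
  ],
)

```text
clock: 10.1
eef_pos: [438.7, 222.8, 55.2]
tool_rot: [-0.0, -0.386, 0.922, -0.0]
force: [0.1, 0.3, -0.4]
width: 85.3
```

```bash
python3 go.py 2 208 50
```

```text
tab 2 target [439.8 223.5  50. ] travel [-1.2 -0.2  5.2] yaw 0.0
now R 208.2 tang 1.2 z 55.2 F [ 0.1  0.3 -0.4] w 85.3 t 10.1 q6 -2.04 tilt [-5.e-04 -3.e-04 -1.e+00]
```

>>> servo_tool(
  commands=[
    {"travel":[-1,-0.5,3],"yaw":0},
    {"travel":[-1,-0.5,5],"yaw":0},
    {"travel":[-1,-0.5,7],"yaw":0},
    {"travel":[-1,-0.5,9],"yaw":0},
    {"travel":[-1,-0.5,11],"yaw":0},
    {"travel":[-1,-0.5,13],"yaw":0},
    {"travel":[-1,-0.5,15],"yaw":0},
    {"travel":[-1,-0.5,17],"yaw":0},
    {"travel":[-1,-0.5,18],"yaw":0},
  ],
)

```text
clock: 11.0
eef_pos: [439.8, 224.1, 38.8]
tool_rot: [-0.0, -0.386, 0.923, 0.001]
force: [-9.4, 4.0, 11.9]
width: 85.3
```

```bash
python3 go.py 2 208 50
```

```text
tab 2 target [439.8 223.5  50. ] travel [  0.5  -0.3 -11.2] yaw -0.01
now R 208.4 tang -0.5 z 38.8 F [-9.4  4.  11.9] w 85.3 t 11.0 q6 -2.04 tilt [-0.0011  0.0012 -1.    ]
```

>>> servo_tool(
  commands=[
    {"travel":[0,0.7,2],"yaw":0},
    {"travel":[0,0.7,4],"yaw":0},
    {"travel":[0,0.7,6],"yaw":0},
    {"travel":[0,0.7,6],"yaw":0},
  ],
)

```text
clock: 11.4
eef_pos: [440.0, 223.9, 32.8]
tool_rot: [0.0, -0.386, 0.922, -0.0]
force: [-5.1, -0.3, 8.5]
width: 85.2
```

```bash
python3 - <<'E'
from go import *
plan(2,208,60)
cap('wrist','wrist10'); im=cv2.imread('pics/wrist10.png');o=np.clip(im[120:384,0:256].astype(float)*1.5,0,255).astype(np.uint8)
cv2.imwrite('pics/w10c.png',cv2.resize(o,None,fx=2.2,fy=2.2))
E
```

```text
tab 2 target [439.8 223.5  60. ] travel [  0.5  -0.1 -27.2] yaw 0.01
now R 208.1 tang -0.5 z 32.8 F [-5.1 -0.3  8.5] w 85.2 t 11.4 q6 -2.04 tilt [ 7.e-04 -3.e-04 -1.e+00]
```

View pics/w10c.png

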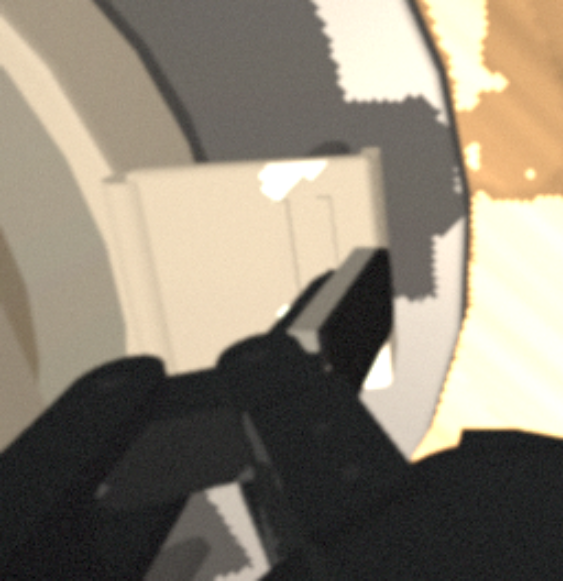

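Same picture as tab 1 at that stage (past the peak, tip on the outer edge). Continue.

>>> servo_tool(
  commands=[
    {"travel":[0,-1.2,2],"yaw":0},
    {"travel":[0,-1.2,4],"yaw":0},
    {"travel":[0,-1.2,6],"yaw":0},
    {"travel":[0,-1.2,6],"yaw":0},
  ],
)

```text
clock: 11.85
eef_pos: [441.4, 222.9, 26.1]
tool_rot: [0.001, -0.386, 0.922, -0.0]
force: [-0.7, -0.7, 6.2]
width: 85.3
```

```bash
python3 go.py 2 208 50
```

```text
tab 2 target [439.8 223.5  50. ] travel [  0.7   1.6 -23.9] yaw 0.01
now R 206.4 tang -0.7 z 26.1 F [-0.7 -0.7  6.2] w 85.3 t 11.85 q6 -2.05 tilt [ 2.2e-03 -2.0e-04 -1.0e+00]
```

>>> servo_tool(
  commands=[
    {"travel":[0,0,2],"yaw":0},
    {"travel":[0,0,4],"yaw":0},
    {"travel":[0,0,4],"yaw":0},
  ],
)

```text
clock: 12.15
eef_pos: [441.6, 222.9, 22.6]
tool_rot: [0.001, -0.386, 0.922, -0.001]
force: [-2.2, -1.2, 9.5]
width: 85.2
```

```bash
python3 - <<'E'
from go import *
plan(2,208,60)
cap('wrist','wrist11'); im=cv2.imread('pics/wrist11.png');o=np.clip(im[120:384,0:256].astype(float)*1.5,0,255).astype(np.uint8)
cv2.imwrite('pics/w11c.png',cv2.resize(o,None,fx=2.2,fy=2.2))
E
```

```text
tab 2 target [439.8 223.5  60. ] travel [  0.8   1.7 -37.4] yaw 0.0
now R 206.3 tang -0.8 z 22.6 F [-2.2 -1.2  9.5] w 85.2 t 12.15 q6 -2.05 tilt [ 2.2e-03 -4.0e-04 -1.0e+00]
```

View pics/w11c.png

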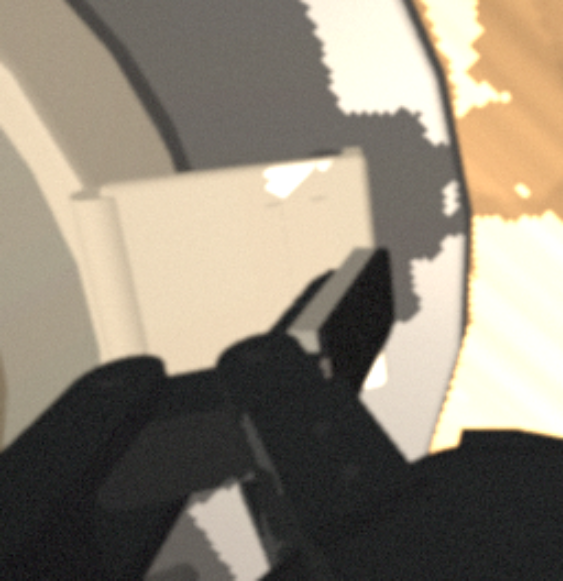

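>>> servo_tool(
  commands=[
    {"travel":[0,1,-5],"yaw":0},
    {"travel":[0,3,-20],"yaw":0},
    {"travel":[0,4,-50],"yaw":0},
    {"travel":[0,4,-95],"yaw":0},
    {"travel":[0,4,-140],"yaw":0},
    {"travel":[0,4,-160],"yaw":0},
    {"travel":[0,4,-160],"yaw":0},
    {"travel":[0,4,-160],"yaw":0},
  ],
)

```text
clock: 13.0
eef_pos: [437.2, 225.6, 180.7]
tool_rot: [-0.0, -0.386, 0.923, 0.0]
force: [-0.1, 0.3, -0.2]
width: 85.5
```

```bash
python3 - <<'E'
from go import *
plan(3,210.5,125)
E
```

```text
tab 3 target [416.3 -44.5 125. ] travel [ 207.  -174.8   55.7] yaw -80.0
now R 37.0 tang -208.0 z 180.7 F [-0.1  0.3 -0.2] w 85.5 t 13.0 q6 -2.04 tilt [-6.e-04 -2.e-04 -1.e+00]
```

>>> servo_tool(
  commands=[
    {"travel":[207,-174.8,0],"yaw":100},
    {"travel":[207,-174.8,0],"yaw":100},
    {"travel":[207,-174.8,0],"yaw":100},
    {"travel":[207,-174.8,0],"yaw":100},
    {"travel":[207,-174.8,0],"yaw":100},
    {"travel":[207,-174.8,0],"yaw":100},
    {"travel":[207,-174.8,0],"yaw":100},
    {"travel":[207,-174.8,0],"yaw":100},
    {"travel":[207,-174.8,0],"yaw":100},
    {"travel":[207,-174.8,0],"yaw":100},
    {"travel":[207,-174.8,20],"yaw":100},
    {"travel":[207,-174.8,40],"yaw":100},
  ],
)

```text
clock: 14.2
eef_pos: [415.6, -44.1, 138.7]
tool_rot: [-0.001, 0.461, 0.888, -0.0]
force: [-0.8, 0.3, -0.2]
width: 85.5
```

>>> servo_tool(
  commands=[
    {"travel":[0,0,15],"yaw":0},
    {"travel":[0,0,15],"yaw":0},
    {"travel":[0,0,15],"yaw":0},
  ],
)

```text
clock: 14.5
eef_pos: [415.5, -44.1, 124.8]
tool_rot: [-0.002, 0.459, 0.889, -0.0]
force: [-0.1, -0.1, -0.1]
width: 85.4
```

```bash
python3 - <<'E'
from go import *
plan(3,208,80)
cap('wrist','wrist12')
E
```

```text
tab 3 target [418.4 -43.   80. ] travel [-1.   3.  44.8] yaw 0.01
now R 210.9 tang -0.8 z 124.8 F [-0.1 -0.1 -0.1] w 85.4 t 14.5 q6 -0.9 tilt [-0.0036  0.0011 -1.    ]
```

View pics/wrist12.png

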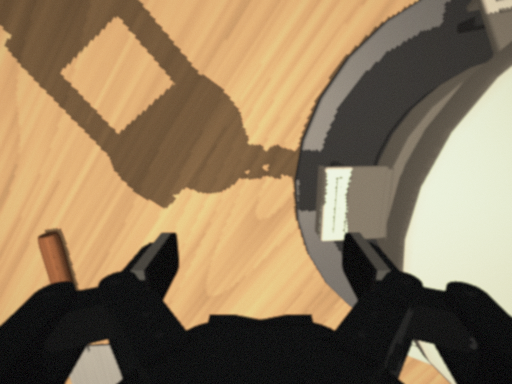

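```bash
python3 - <<'E'
from h import *
crop('wrist12',290,150,410,260,6,'w12c')
E
```

```text
(no output)
```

View pics/w12c.png

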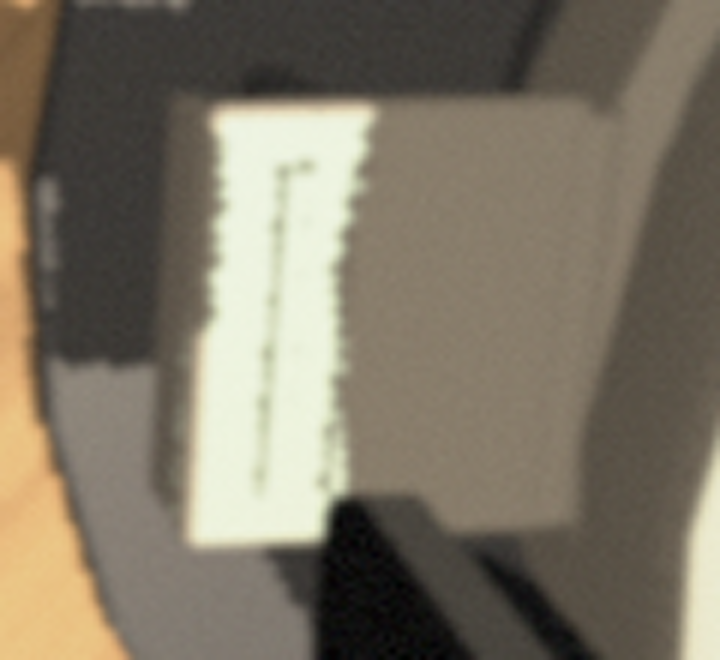

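```bash
python3 - <<'E'
from meas import *
meas('wrist12',3,[(325.5,166.7),(321.3,240.8)],67)
E
```

```text
(325.5, 166.7) r 162.8 t -29.0
(321.3, 240.8) r 162.3 t 31.1
```

>>> servo_tool(
  commands=[
    {"travel":[-1.5,3,20],"yaw":0},
    {"travel":[-1.5,3,35],"yaw":0},
    {"travel":[-1.5,3,45],"yaw":0},
    {"travel":[-1.5,3,50],"yaw":0},
    {"travel":[-1.5,3,55],"yaw":0},
    {"travel":[-1.5,3,60],"yaw":0},
    {"travel":[-1.5,3,64],"yaw":0},
    {"travel":[-1.5,3,68],"yaw":0},
    {"travel":[-1.5,3,68],"yaw":0},
    {"travel":[-1.5,3,68],"yaw":0},
  ],
)

```text
clock: 15.55
eef_pos: [421.1, -44.2, 60.8]
tool_rot: [0.001, 0.458, 0.889, 0.0]
force: [-9.0, -0.5, 12.1]
width: 85.4
```

```bash
python3 go.py 3 208 50
```

```text
tab 3 target [418.4 -43.   50. ] travel [ 2.5 -1.6 10.8] yaw 0.06
now R 206.4 tang 2.5 z 60.8 F [-9.  -0.5 12.1] w 85.4 t 15.55 q6 -0.9 tilt [ 1.5e-03 -3.0e-04 -1.0e+00]
```

>>> servo_tool(
  commands=[
    {"travel":[1,-1,-15],"yaw":0},
    {"travel":[2,-2,-30],"yaw":0},
    {"travel":[2,-2,-30],"yaw":0},
    {"travel":[2,-2,-30],"yaw":0},
    {"travel":[2,-2,-30],"yaw":0},
  ],
)

```text
clock: 16.05
eef_pos: [416.7, -43.3, 87.7]
tool_rot: [-0.001, 0.459, 0.889, -0.0]
force: [0.5, -0.1, -1.2]
width: 85.5
```

```bash
python3 go.py 3 208.5 80
```

```text
tab 3 target [417.9 -43.3  80. ] travel [-0.7  1.   7.7] yaw -0.0
now R 209.5 tang -0.7 z 87.7 F [ 0.5 -0.1 -1.2] w 85.5 t 16.05 q6 -0.9 tilt [-1.1e-03  3.0e-04 -1.0e+00]
```

>>> servo_tool(
  commands=[
    {"travel":[-0.7,0.3,6],"yaw":0},
    {"travel":[-0.7,0.3,12],"yaw":0},
    {"travel":[-0.7,0.3,17],"yaw":0},
    {"travel":[-0.7,0.3,22],"yaw":0},
    {"travel":[-0.7,0.3,27],"yaw":0},
    {"travel":[-0.7,0.3,32],"yaw":0},
    {"travel":[-0.7,0.3,32],"yaw":0},
    {"travel":[-0.7,0.3,32],"yaw":0},
  ],
)

```text
clock: 16.85
eef_pos: [417.8, -43.8, 56.5]
tool_rot: [-0.0, 0.459, 0.889, -0.0]
force: [0.2, 0.3, -0.5]
width: 85.6
```

```bash
python3 go.py 3 208 50
```

```text
tab 3 target [418.4 -43.   50. ] travel [0.3 0.9 6.5] yaw -0.0
now R 208.9 tang 0.3 z 56.5 F [ 0.2  0.3 -0.5] w 85.6 t 16.85 q6 -0.9 tilt [-2.e-04  0.e+00 -1.e+00]
```

>>> servo_tool(
  commands=[
    {"travel":[0,0.5,3],"yaw":0},
    {"travel":[0,0.5,5],"yaw":0},
    {"travel":[0,0.5,7],"yaw":0},
    {"travel":[0,0.5,9],"yaw":0},
    {"travel":[0,0.5,11],"yaw":0},
    {"travel":[0,0.5,13],"yaw":0},
    {"travel":[0,0.5,15],"yaw":0},
    {"travel":[0,0.5,17],"yaw":0},
    {"travel":[0,0.5,19],"yaw":0},
    {"travel":[0,0.5,19],"yaw":0},
  ],
)

```text
clock: 17.85
eef_pos: [418.3, -44.3, 38.7]
tool_rot: [-0.0, 0.458, 0.889, -0.001]
force: [-9.3, -3.8, 11.5]
width: 85.4
```

```bash
python3 - <<'E'
from go import *
plan(3,208,60)
cap('wrist','wrist13'); im=cv2.imread('pics/wrist13.png');o=np.clip(im[120:384,256:].astype(float)*1.5,0,255).astype(np.uint8)
cv2.imwrite('pics/w13c.png',cv2.resize(o,None,fx=2.2,fy=2.2))
E
```

```text
tab 3 target [418.4 -43.   60. ] travel [  1.    0.7 -21.3] yaw 0.03
now R 208.8 tang 1.0 z 38.7 F [-9.3 -3.8 11.5] w 85.4 t 17.85 q6 -0.9 tilt [-0.0011 -0.0016 -1.    ]
```

View pics/w13c.png

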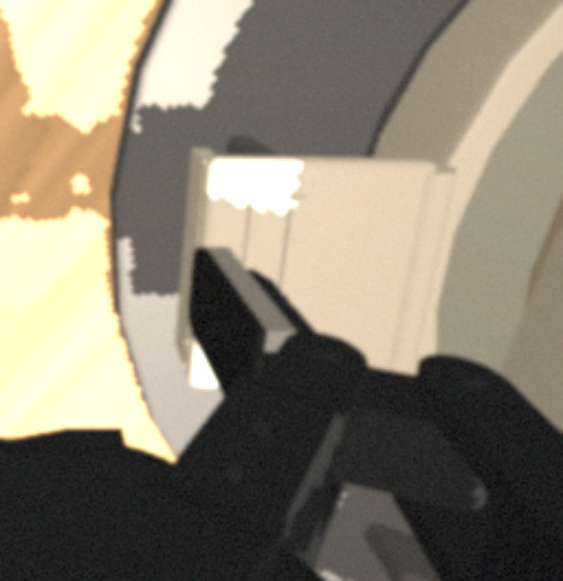

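Same as before; carry on through the snap.

>>> servo_tool(
  commands=[
    {"travel":[0,0,2],"yaw":0},
    {"travel":[0,0,4],"yaw":0},
    {"travel":[0,0,6],"yaw":0},
    {"travel":[0,0.8,8],"yaw":0},
    {"travel":[0,0.8,10],"yaw":0},
    {"travel":[0,0.8,12],"yaw":0},
    {"travel":[0,0.8,12],"yaw":0},
  ],
)

```text
clock: 18.6
eef_pos: [419.8, -43.2, 26.2]
tool_rot: [0.001, 0.459, 0.889, 0.0]
force: [-1.7, -0.5, 5.3]
width: 85.5
```

```bash
python3 go.py 3 208 50
```

```text
tab 3 target [418.4 -43.   50. ] travel [  0.9  -1.1 -23.8] yaw -0.01
now R 206.9 tang 1.0 z 26.2 F [-1.7 -0.5  5.3] w 85.5 t 18.6 q6 -0.9 tilt [ 2.1e-03 -1.0e-04 -1.0e+00]
```

>>> servo_tool(
  commands=[
    {"travel":[0,0,2],"yaw":0},
    {"travel":[0,0,4],"yaw":0},
    {"travel":[0,0,4],"yaw":0},
  ],
)

```text
clock: 18.9
eef_pos: [420.0, -43.2, 22.6]
tool_rot: [0.001, 0.459, 0.889, 0.0]
force: [-2.5, -0.5, 9.2]
width: 85.8
```

```bash
python3 - <<'E'
from go import *
plan(3,208,60)
cap('wrist','wrist14'); im=cv2.imread('pics/wrist14.png');o=np.clip(im[120:384,256:].astype(float)*1.5,0,255).astype(np.uint8)
cv2.imwrite('pics/w14c.png',cv2.resize(o,None,fx=2.2,fy=2.2))
E
```

```text
tab 3 target [418.4 -43.   60. ] travel [  1.   -1.2 -37.4] yaw 0.01
now R 206.8 tang 1.1 z 22.6 F [-2.5 -0.5  9.2] w 85.8 t 18.9 q6 -0.9 tilt [ 1.9e-03 -1.0e-04 -1.0e+00]
```

View pics/w14c.png

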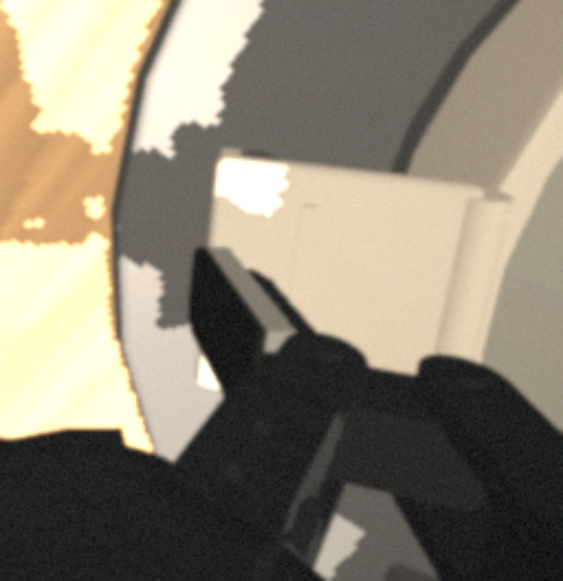

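Engaged. Retract and go for tab 4.

>>> servo_tool(
  commands=[
    {"travel":[0,-1,-5],"yaw":0},
    {"travel":[0,-3,-20],"yaw":0},
    {"travel":[0,-4,-50],"yaw":0},
    {"travel":[0,-4,-95],"yaw":0},
    {"travel":[0,-4,-140],"yaw":0},
    {"travel":[0,-4,-160],"yaw":0},
    {"travel":[0,-4,-160],"yaw":0},
    {"travel":[0,-4,-160],"yaw":0},
  ],
)

```text
clock: 19.75
eef_pos: [415.4, -45.2, 180.8]
tool_rot: [-0.0, 0.459, 0.889, 0.0]
force: [-0.1, -0.9, 0.0]
width: 85.3
```

```bash
python3 - <<'E'
from go import *
plan(4,211,125)
print(arm.state()['joint_positions'].round(2))
E
```

```text
tab 4 target [ 626.  -130.1  125. ] travel [-191.3  122.4   55.7] yaw -64.99
now R 89.4 tang -191.8 z 180.8 F [-0.1 -0.9  0. ] w 85.3 t 19.75 q6 -0.91 tilt [-2.e-04  4.e-04 -1.e+00]
[-0.29 -0.45  2.13  0.    1.46 -0.91]
```

>>> servo_tool(
  commands=[
    {"travel":[-191.3,122.4,0],"yaw":-65},
    {"travel":[-191.3,122.4,0],"yaw":-65},
    {"travel":[-191.3,122.4,0],"yaw":-65},
    {"travel":[-191.3,122.4,0],"yaw":-65},
    {"travel":[-191.3,122.4,0],"yaw":-65},
    {"travel":[-191.3,122.4,0],"yaw":-65},
    {"travel":[-191.3,122.4,30],"yaw":-65},
    {"travel":[-191.3,122.4,55],"yaw":-65},
    {"travel":[-191.3,122.4,55],"yaw":-65},
    {"travel":[-191.3,122.4,55],"yaw":-65},
    {"travel":[-191.3,122.4,55],"yaw":-65},
    {"travel":[-191.3,122.4,55],"yaw":-65},
  ],
)

```text
clock: 20.95
eef_pos: [627.1, -130.6, 128.3]
tool_rot: [0.001, -0.09, 0.996, -0.001]
force: [-0.3, -0.3, 0.6]
width: 85.4
```

```bash
python3 - <<'E'
from go import *
plan(4,208.5,80)
cap('wrist','wrist15'); crop('wrist15',270,140,410,260,5,'w15c')
E
```

```text
tab 4 target [ 625.6 -127.6   80. ] travel [ 1.1  3.3 48.3] yaw -0.04
now R 211.8 tang 1.0 z 128.3 F [-0.3 -0.3  0.6] w 85.4 t 20.95 q6 -2.07 tilt [ 2.6e-03 -8.0e-04 -1.0e+00]
```

View pics/w15c.png

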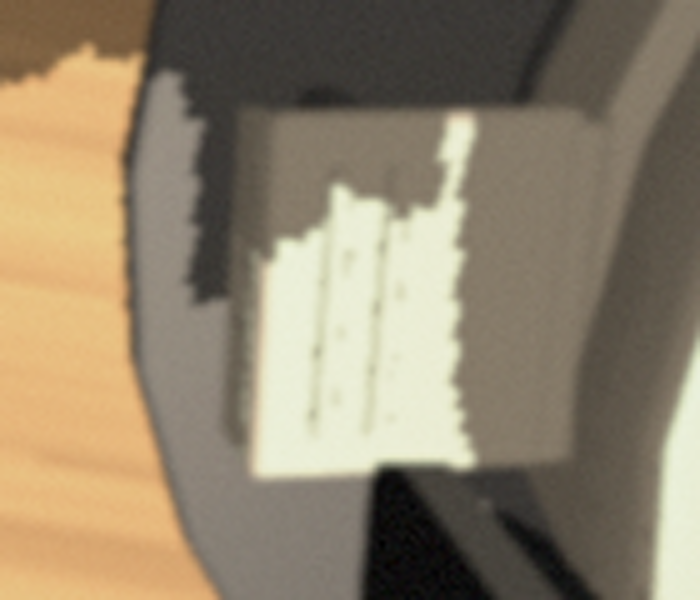

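```bash
python3 - <<'E'
from meas import *
meas('wrist15',4,[(324.6,162),(320.6,235.6)],67)
E
```

```text
(324.6, 162) r 164.2 t -30.1
(320.6, 235.6) r 163.6 t 30.2
```

>>> servo_tool(
  commands=[
    {"travel":[0.5,2,20],"yaw":0},
    {"travel":[0.5,2,40],"yaw":0},
    {"travel":[0.5,2,40],"yaw":0},
    {"travel":[0.5,2,40],"yaw":0},
  ],
)

```text
clock: 21.4
eef_pos: [625.6, -128.6, 87.2]
tool_rot: [0.0, -0.091, 0.996, -0.0]
force: [0.2, -0.2, 0.5]
width: 85.3
```

```bash
python3 go.py 4 208.5 80
```

```text
tab 4 target [ 625.6 -127.6   80. ] travel [-0.2  1.   7.2] yaw -0.01
now R 209.5 tang -0.2 z 87.2 F [ 0.2 -0.2  0.5] w 85.3 t 21.4 q6 -2.07 tilt [ 4.e-04 -2.e-04 -1.e+00]
```

>>> servo_tool(
  commands=[
    {"travel":[0,0.3,6],"yaw":0},
    {"travel":[0,0.3,12],"yaw":0},
    {"travel":[0,0.3,17],"yaw":0},
    {"travel":[0,0.3,22],"yaw":0},
    {"travel":[0,0.3,27],"yaw":0},
    {"travel":[0,0.3,32],"yaw":0},
    {"travel":[0,0.3,32],"yaw":0},
  ],
)

```text
clock: 22.1
eef_pos: [625.2, -128.3, 53.9]
tool_rot: [-0.0, -0.091, 0.996, 0.0]
force: [-0.3, -1.1, 0.9]
width: 85.3
```

```bash
python3 go.py 4 208.5 50
```

```text
tab 4 target [ 625.6 -127.6   50. ] travel [-0.5  0.6  3.9] yaw -0.01
now R 209.1 tang -0.5 z 53.9 F [-0.3 -1.1  0.9] w 85.3 t 22.1 q6 -2.07 tilt [-4.e-04 -0.e+00 -1.e+00]
```

>>> servo_tool(
  commands=[
    {"travel":[0,0.4,2],"yaw":0},
    {"travel":[0,0.4,4],"yaw":0},
    {"travel":[0,0.4,6],"yaw":0},
    {"travel":[0,0.4,8],"yaw":0},
    {"travel":[0,0.4,10],"yaw":0},
    {"travel":[0,0.4,12],"yaw":0},
    {"travel":[0,0.4,14],"yaw":0},
    {"travel":[0,0.4,16],"yaw":0},
    {"travel":[0,0.4,17],"yaw":0},
  ],
)

```text
clock: 23.0
eef_pos: [625.8, -128.8, 39.6]
tool_rot: [0.0, -0.091, 0.996, -0.001]
force: [-4.1, -4.4, 11.4]
width: 85.2
```

```bash
python3 - <<'E'
from go import *
plan(4,208,60)
cap('wrist','wrist16'); im=cv2.imread('pics/wrist16.png');o=np.clip(im[120:384,256:].astype(float)*1.5,0,255).astype(np.uint8)
cv2.imwrite('pics/w16c.png',cv2.resize(o,None,fx=2.2,fy=2.2))
E
```

```text
tab 4 target [ 625.5 -127.1   60. ] travel [  0.    1.7 -20.4] yaw 0.03
now R 209.7 tang 0.1 z 39.6 F [-4.1 -4.4 11.4] w 85.2 t 23.0 q6 -2.07 tilt [ 7.0e-04 -1.6e-03 -1.0e+00]
```

View pics/w16c.png

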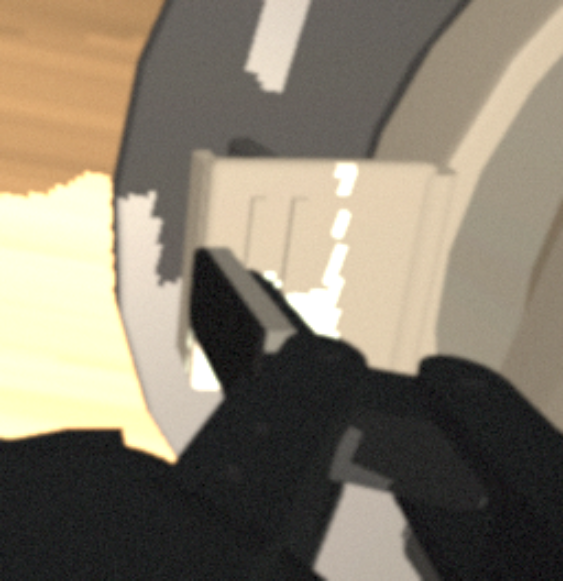

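>>> servo_tool(
  commands=[
    {"travel":[0,0.3,2],"yaw":0},
    {"travel":[0,0.3,4],"yaw":0},
    {"travel":[0,0.5,6],"yaw":0},
    {"travel":[0,1.2,8],"yaw":0},
    {"travel":[0,1.2,10],"yaw":0},
    {"travel":[0,1.2,12],"yaw":0},
    {"travel":[0,1.2,13],"yaw":0},
  ],
)

```text
clock: 23.75
eef_pos: [625.7, -126.8, 25.2]
tool_rot: [0.001, -0.091, 0.996, -0.0]
force: [-1.4, -2.1, 6.6]
width: 85.3
```

```bash
python3 go.py 4 208 50
```

```text
tab 4 target [ 625.5 -127.1   50. ] travel [  0.2  -0.3 -24.8] yaw -0.0
now R 207.7 tang 0.3 z 25.2 F [-1.4 -2.1  6.6] w 85.3 t 23.75 q6 -2.07 tilt [ 1.4e-03 -3.0e-04 -1.0e+00]
```

>>> servo_tool(
  commands=[
    {"travel":[0,0,2],"yaw":0},
    {"travel":[0,0,4],"yaw":0},
    {"travel":[0,0,4],"yaw":0},
  ],
)

```text
clock: 24.05
eef_pos: [625.8, -126.8, 21.9]
tool_rot: [0.001, -0.091, 0.996, -0.0]
force: [-3.1, -1.4, 10.0]
width: 85.3
```

```bash
python3 - <<'E'
from go import *
plan(4,208,60)
cap('wrist','wrist17'); im=cv2.imread('pics/wrist17.png');o=np.clip(im[120:384,256:].astype(float)*1.5,0,255).astype(np.uint8)
cv2.imwrite('pics/w17c.png',cv2.resize(o,None,fx=2.2,fy=2.2))
E
```

```text
tab 4 target [ 625.5 -127.1   60. ] travel [  0.4  -0.3 -38.1] yaw 0.01
now R 207.7 tang 0.4 z 21.9 F [-3.1 -1.4 10. ] w 85.3 t 24.05 q6 -2.07 tilt [ 1.2e-03 -1.0e-04 -1.0e+00]
```

View pics/w17c.png

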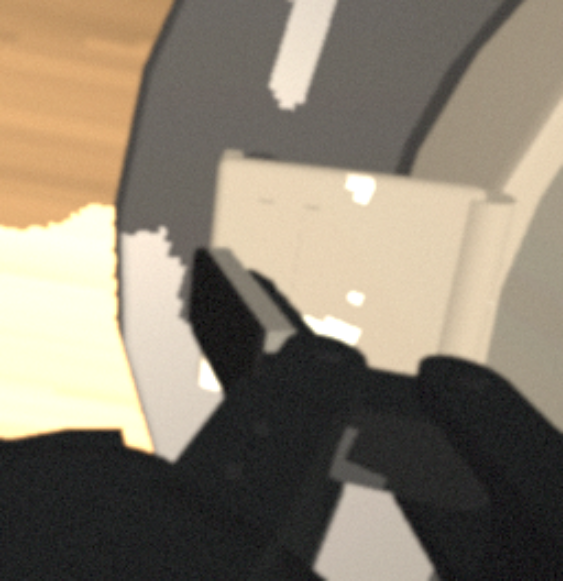

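Tab 4 shows the same engaged signature. Retract well clear, then check all tabs.

>>> servo_tool(
  commands=[
    {"travel":[0,-1,-5],"yaw":0},
    {"travel":[0,-3,-20],"yaw":0},
    {"travel":[0,-4,-50],"yaw":0},
    {"travel":[0,-4,-95],"yaw":0},
    {"travel":[0,-4,-140],"yaw":0},
    {"travel":[0,-30,-185],"yaw":0},
    {"travel":[0,-60,-220],"yaw":0},
    {"travel":[0,-60,-220],"yaw":0},
    {"travel":[0,-60,-220],"yaw":0},
    {"travel":[0,-60,-220],"yaw":0},
  ],
)

```text
clock: 25.1
eef_pos: [635.0, -184.7, 238.4]
tool_rot: [-0.001, -0.091, 0.996, 0.001]
force: [-0.5, 0.1, -0.2]
width: 85.4
```

```bash
python3 - <<'E'
from go import *
plan(4,208,60)
for n in('scene','top','wrist'): cap(n,n+'18')
a=cv2.resize(cv2.imread('pics/scene18.png')[135:245,225:345],None,fx=3.3,fy=3.3,interpolation=cv2.INTER_CUBIC)
b=cv2.resize(cv2.imread('pics/scene0.png')[135:245,225:345],None,fx=3.3,fy=3.3,interpolation=cv2.INTER_CUBIC)
cv2.imwrite('pics/cmp.png',np.hstack([b,a]))
E
```

```text
tab 4 target [ 625.5 -127.1   60. ] travel [ -1.6  58.  178.5] yaw 0.02
now R 266.4 tang -1.1 z 238.4 F [-0.5  0.1 -0.2] w 85.4 t 25.1 q6 -2.15 tilt [-0.0031  0.0017 -1.    ]
```

View pics/cmp.png

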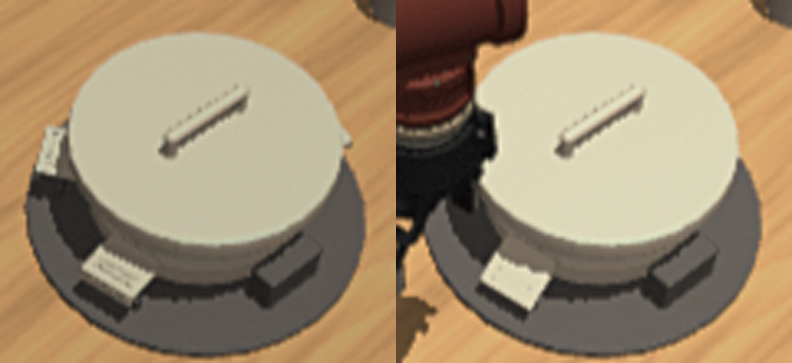

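View pics/top18.png

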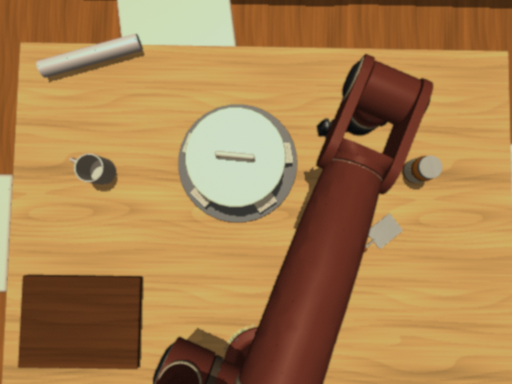

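View pics/wrist18.png

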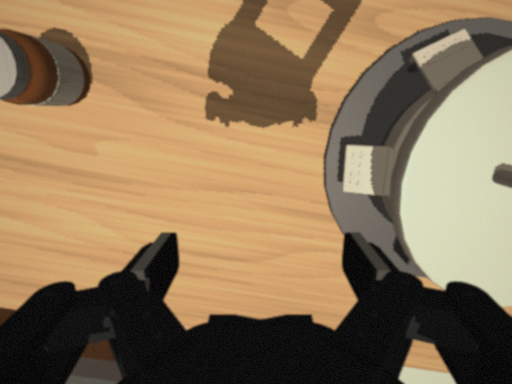

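```bash
python3 - <<'E'
from h import *
a=[cv2.resize(cv2.imread(f'pics/top{k}.png')[93:233,168:308],None,fx=2.8,fy=2.8,interpolation=cv2.INTER_CUBIC) for k in(0,18)]
cv2.imwrite('pics/cmpt.png',np.hstack(a))
E
```

```text
(no output)
```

View pics/cmpt.png

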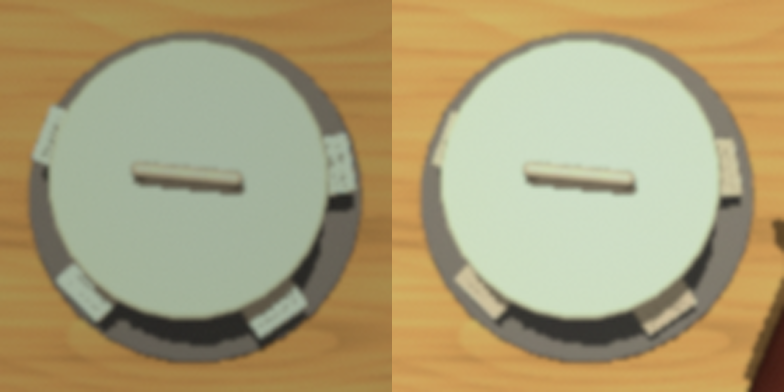

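```bash
python3 -c "
from rig import arm
print(arm.state()['force'].round(1)); print(arm.sign_off())"
```

```text
[ 0.4 -0.2 -0.4]
the job is handed in; nothing more can be done
None
```

All four snap tabs look engaged, and I have handed the job in with the arm clear of the carrier. I had no direct reading of the tab angles, and sign-off gives no verdict.

**Method:** The moves could not tilt the tool, so I did not press with it leaning outwards as you suggested. I kept it vertical with the gripper fully open and pressed each tab with the inner finger. The rest of the gripper stayed just outside the brim, at about 207–209 mm from the carrier's axis.

**Forces:** On each tab the upward force was about 11–13 N near the peak, then fell to 5–7 N. It rose again by about 1 N per mm as the cover pressed on its seal, which is what a tab against its stop should do. The largest total force I read was about 16 N, against the 50 N limit.

**Final checks:**
- **Tabs:** The before-and-after pictures from the top show all four plates lower and sloping, with shorter shadows. Closer views show tabs 3 and 4 down after release. I did not measure the angles from the pictures.
- **Other objects:** The mug, the jar and the visible part of the spatula look unmoved; the arm hid the rest of the spatula.
- **Arm:** It finished at TCP height 238 mm with almost no force on the wrist, about 25 s into the 64 s allowed.

**Brim contact:** On tabs 1 and 3 the gripper first touched the brim, with up to about 15 N. I backed off and moved slightly outwards before pressing.

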